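# Fold down the sprung step of a candle riser and stand a tin on it

## Robot

A 6-joint arm with a two-finger parallel gripper is mounted at the origin on a cart in front of the work surface, level with it; the furniture and walls round the work are solid. World frame = base frame: x ahead of the robot, y to its left, z up, the work surface at z = 0. Lengths are in mm, angles in degrees, forces in N, time in s.
With the tool pointing down it reaches from about 300 to 850 mm from the base axis. Payload 4.2 kg.
Tool frame: the origin (TCP) lies on the centre line of the jaws, within the pads' length; the fingertips stand 11 mm ahead of it and the grasp point (between the pads) lies 8 mm behind it; z points along the fingers, y is the line along which they close (so a half turn about z gives the same grasp; the last joint's range is limited). The gripper opens to 91 mm and grips with 3 to 60 N. Pads are 32 mm wide; open, the fingers measure 118 mm over their backs; the gripper's body (76 mm by 178 mm) begins 60 mm behind the grasp point.
Start: joints at [64.973, 18.312, 89.639, -0, 72.044, -1.146], TCP at [232.785, 525.788, 224.976] pointing down, gripper open.
Joint ranges: [-177.97, 177.97], [-48.28, 115.42], [12.27, 149.76], [-77.06, 257.06], [2.81, 150.46], [-146.56, 146.56]. Speed limits (degrees/s): [147.25, 147.25, 180, 180, 180, 180].

## Interface

Orientations are given as [roll, pitch, yaw] about the fixed x, y, z axes, in that order (R = Rz(yaw) Ry(pitch) Rx(roll)).
In Python, from workcell import env, grab_frame, camera_model, models gives the robot as it stands.
- The arm moves only by the shell command python3 -m crank 'ROWS' [FORCE]. ROWS is text: rows parted by semicolons, each of 7 numbers parted by spaces: the closure, from -1 (fully open) to 1 (shut), so that 0 is half open, then the shift along the tool's x, y, z in mm, then the turn, a rotation vector about the tool's x, y, z in degrees. A call has 1 to 10 rows; each row shifts and turns the commanded pose from where the row before left it, along the tool's axes as they then stand; what a row does not reach is not made up. A row lasts 1/8 s, in which the tool goes at most 62.5 mm and 10.7 degrees, less where a joint would pass 70% of its speed; a pose out of reach is approached as far as the arm can. A call is refused whole if a number of a shift passes 62.5 or a number of a turn 10.7, either way. A call with a gripper value outside its range is refused whole. The fingers move at their own pace and stop on an object; FORCE is the grip in N (left out, the last holds). Time passes only in rows, so rows that do not move let the fingers close. It gives the time, the measured TCP pose, the force, the opening and the grip force at its end, in the units of the state.
- env.state(): the state, without advancing time (a new reading comes with each control period).
- grab_frame(name): name is "side" or "top"; returns the picture (400x640x3 uint8, blue, green, red); there is no depth.
- camera_model(name): a dict with "K" (3x3 intrinsics, pixels), "R" (3x3) and "t" (3): a world point X has camera coordinates R X + t. Camera axes: x right, y down, z forward; pixel columns grow to the right and rows downward; lengths in mm; the calibration is good to about 2 mm. A picture is of the moment at which its call begins. camera_model takes no time and is no camera call.
- env.job_done(): hands the job in; it is judged then, once.
Trained networks look in the newest picture that a camera, given by its name, has taken for a name from the list of things; names that differ only in an ending like _2 or _b are one class to them, and where a whole thing is asked for, a point or a joint stands for the part that bears it (a point fixed in the world has none). Each returns a list of dicts, best first, with "p" (0 to 1); they miss things now and then, are a little off and sometimes report something else, mostly with a low value. They report only what shows in the picture. A call takes as long as a camera call. They do not tell look-alikes from the thing itself.
- models.search_frame(name, camera): "point" ([x, y, z] in mm, in world coordinates, good to about 4 mm: the middle of the surface that is visible of it).
The state is a dict: "time_s": time; "qpos": joint angles; "qvel": joint speeds; "effort": joint torques, N m; "ee_pos": TCP position; "ee_rot": TCP orientation; "force": force on the tool from outside, world axes, zero at the start; "torque": the same for the moment, N m; "gripper_width": finger opening in mm; "gripper_force": force on a finger pad.
Only numpy, scipy, OpenCV 4.12 (cv2) and the standard library are available. Lean on these libraries where they do the work, as an engineer would, in place of code of your own. Each camera call takes 0.05 s, during which the arm holds its last target. There are 200 camera calls.

## Task

The front step of the wooden candle riser is folded up. Fold it down against its spring until it snaps over and stays down by itself, and ease off as soon as it goes: do not force it against its stop or bear down hard on it. Then gently stand the candle tin that is on the table upright in the step's round recess, let go, and leave the other goods where they are.

Things in the scene. Friction and masses are not known exactly. Their poses are not given: they have to be found in the camera images.
- riser: Dark brown wooden display riser fixed on the table: a deck 150 mm deep (x), 214 mm wide (y), top 90 mm up, on two cheek boards, with a folding step in front. Origin: centre of its underside, on the table. x points from its front to its back, z up; the front looks roughly at the robot. Two candle tins stand on the rear half of the deck; in front of x = -0.01 the deck is empty.
- step_hinge (a point): Middle of the step's hinge line, which runs along the riser's y, 86 mm in front of the riser's origin and 50 mm above the table. Axes as the riser's. The step is a wooden board 12 mm thick and 170 mm wide that reaches from 10 to 130 mm from this line, the line lying at its mid thickness.
- step_lip (a point): Middle of the step's front lip, 126.5 mm from the hinge along the board, in the plane of its upper face (6 mm above the hinge's plane). Axes turn with the board: x from lip to hinge, z the normal of the upper face (which looks back at the riser when folded up). The lip is a round bead 3.5 mm high; the face is flat from 95 to 123 mm from the hinge, and on both sides of the recess.
- step (a joint): Angle of the step: 0 folded up (68 degrees above level), grows as it comes down, 1.187 is level. Sprung struts hold it up: pushing it down near the lip takes up to 8 N, fading to nothing at dead centre; beyond it they drive it down the last 8 to 12 mm (at the lip) onto a solid stop. The slope of that stop was set by hand and is not known beforehand: 1.11 to 1.44.
- step_seat (a point): Centre of the floor of the round recess in the step's upper face, 60 mm from the hinge along the board; recess 70 mm across, 4 mm deep. Axes as step_lip. Released short of dead centre the step springs back up. Pressing the step or riser with over 15 N, or putting the tin down that hard, is too hard.
- candle_mid (a point): Centre, half-way up, of the candle to be placed: a pale green tin with a white label, 63 mm across and 43 mm tall, 0.21 kg, upright, the only tin that stands on the table itself. z points up out of it.
- candle_foot (a point): Centre of the underside of the same tin; axes as candle_mid.
- candle: The same candle tin as a body; origin at the centre of its underside.
- tin_left: Bystander: candle tin 60 mm across, 41 mm tall, on the riser's deck, left. Origin: centre of its underside.
- tin_right: Bystander: candle tin 57 mm across, 39 mm tall, on the deck, right. Origin: centre of its underside.
- soap_bar: Bystander: cream bar of soap in a kraft band, 51 x 75 x 25 mm, lying on the table. Origin: centre of its underside.
- matches: Bystander: red matchbox, 36 x 54 x 14 mm, lying on the table. Origin: centre of its underside.
- bell: Bystander: brass hand bell, 62 mm across, 100 mm tall. Origin: centre of its underside.
- mill: Bystander: dark wooden pepper mill, 55 mm across, 162 mm tall. Origin: centre of its underside.
- card: Bystander: price card in a wooden foot, 75 mm wide, 106 mm tall. Origin: centre of its underside.
Mind the look-alikes: they are no part of the job. What is shaped like the candle but red is not meant.

How it is judged (in metres and radians):
On the way, in this order (a step that is already met when the one before it is completed fails the run):
1. the step has snapped down past dead centre and stays down with the robot off it (value of joint step above 1.09 rad and contact force between each of the arm, the fingers and riser below 0.3 N), for 0.5 s.
2. the candle tin stands in the recess of the step (value of joint step above 1.09 rad and distance between candle_foot and step_seat below 0.008 m and angle between the z axis of candle_foot and the z axis of step_seat, either way round below 0.06 rad and z of candle_mid in the frame of step_seat above 0 m), for 0.2 s.
At the end, for the whole second after the job is handed in: The step is down (joint over 1.09) and stays there by itself, and the tin stands released and at rest in its recess: underside within 8 mm of the centre of the recess floor, square to the step within 3.5 degrees (all of step 2 and linear speed of candle below 0.02 m/s and contact force between the fingers and candle below 0.1 N); the robot touches nothing.
It fails at once if the riser or its step is pressed with more than 15 N by the robot (contact force between any of the arm, the fingers and riser above 15 N).
It fails at once if the candle tin is put or dropped on the step or riser with more than 15 N (contact force between candle and riser above 15 N).
It fails at once if another of the goods is moved by more than 25 mm (distance of any of tin_left, tin_right, soap_bar, matches, bell, mill, card from where it was at the start of the episode above 0.025 m).
It also fails if it takes over 67 s, if anything falls off the work surface, if the arm or the gripper's body presses on something with over 40 N, if the wrist force passes 120 N, or if a joint passes its speed limit or range.

## Working session

There is one attempt and no reset: what is moved stays moved. The work goes in short steps, Python scripts to look and compute and a shell command to move; the robot and the scene stay as the last step left them, time stands still between calls to the robot, and variables do not carry over. Pictures are saved under pics/ and viewed, at most 11 in all, crops included, and the job is handed in when it is done.

```bash
mkdir -p pics
cat > h.py <<'E'
import numpy as np,cv2
from workcell import env,grab_frame,camera_model,models
def proj(c,X):
    m=camera_model(c);p=np.array(m["K"])@(np.array(m["R"])@np.array(X,float)+np.array(m["t"]));return p[:2]/p[2]
def ray(c,uv,z):
    m=camera_model(c);R=np.array(m["R"]);o=-R.T@np.array(m["t"]);d=R.T@np.linalg.inv(np.array(m["K"]))@[uv[0],uv[1],1]
    return o+d*(z-o[2])/d[2]
E
python3 - <<'E'
from h import *
fs=[grab_frame(c) for c in("side","top")]
for c,f in zip(("side","top"),fs): cv2.imwrite(f"pics/{c}0.png",f)
for c in("side","top"):
  m=camera_model(c);print(c,(-np.array(m["R"]).T@np.array(m["t"])).round())
  for n in("candle","riser","step","soap_bar","bell","mill","card","matches"):
    for d in models.search_frame(n,c)[:3]: print(c,n,round(d["p"],2),np.round(d["point"]),proj(c,d["point"]).round())
s=env.state();print(s["time_s"],s["ee_pos"],s["ee_rot"],s["force"],s["gripper_width"])
E
```

```text
side [ 370. -918.  858.]
side candle 0.97 [ 576. -245.   30.] [352. 287.]
side candle 0.8 [ 577. -118.   31.] [342. 255.]
side candle 0.59 [ 674. -270.   32.] [389. 288.]
side riser 0.94 [635. 156.  90.] [339. 188.]
side riser 0.42 [ 487. -304.   11.] [326. 315.]
side step 0.81 [554. 201. 130.] [315. 175.]
side soap_bar 0.67 [707. 273. 124.] [351. 161.]
side soap_bar 0.66 [ 470. -196.   19.] [312. 283.]
side bell 0.61 [ 680. -140.   26.] [376. 256.]
side mill 0.5 [538. 433.  83.] [301. 155.]
side card 0.77 [433. 383.  46.] [278. 172.]
side matches 0.73 [ 492. -305.   10.] [328. 315.]
top [ 332.   80. 1339.]
top candle 0.83 [ 574. -107.   35.] [367. 203.]
top candle 0.66 [ 682. -279.   33.] [417. 171.]
top candle 0.53 [ 577. -240.   31.] [407. 202.]
top riser 0.97 [635. 236.  93.] [262. 180.]
top riser 0.23 [429. 382.  47.] [217. 246.]
top step 0.63 [554. 246. 150.] [256. 202.]
top soap_bar 0.87 [ 479. -182.   25.] [390. 232.]
top bell 0.67 [ 680. -123.   27.] [371. 173.]
top mill 0.93 [543. 441. 112.] [194. 208.]
top card 0.55 [434. 381.  46.] [217. 245.]
top card 0.4 [698. 172. 122.] [282. 159.]
top matches 0.75 [ 485. -293.   16.] [422. 230.]
0.9 [232.80198675 525.76889805 225.00301028] [1.79993758e+02 2.94794587e-03 1.56116849e+02] [-0.46707585 -0.10530379 -0.00075191] 91.4244276357748
```

View pics/side0.png

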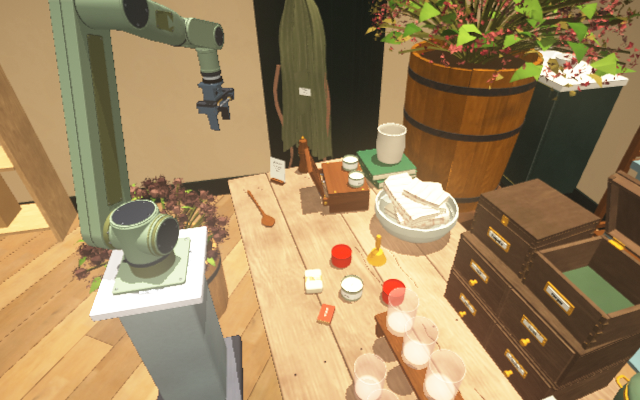

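View pics/top0.png

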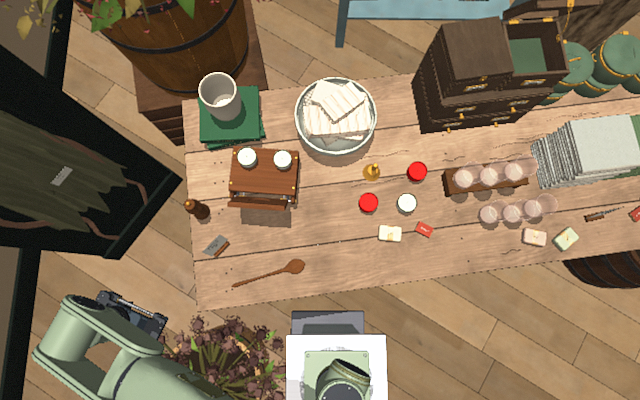

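Candidates for the candle: the pale/white tin at side (352,288) / top (407,202), the red tins at side (342,255) and (393,290) / top (368,203) and (417,171), and the deck tins at top (247,157) and (283,159). I choose the pale one at about (577,-243). Next is a close crop to check it and the riser.

Run:
```python
import cv2,numpy as np
s=cv2.imread("pics/side0.png");t=cv2.imread("pics/top0.png")
r=lambda a,x,y,w,h,W,H:cv2.resize(a[y:y+h,x:x+w],(W,H),interpolation=cv2.INTER_CUBIC)
a=np.hstack([r(t,220,140,90,75,400,333),r(s,295,150,90,75,400,333)])
b=np.hstack([r(t,377,187,60,40,400,267),r(s,322,267,60,40,400,267)])
cv2.imwrite("pics/crop0.png",np.vstack([a,b]))
```

```text
(no output)
```

View pics/crop0.png

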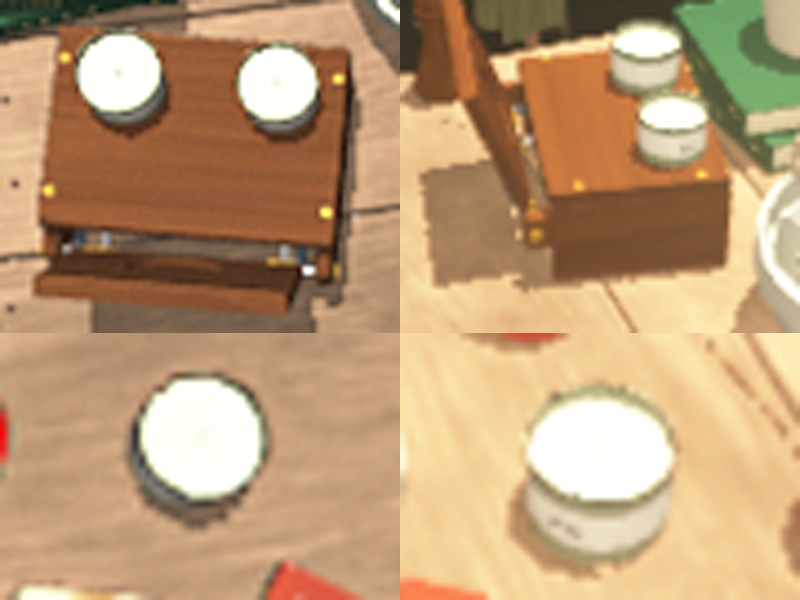

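The bottom crops show a pale green tin with a white label (top px 407,202; side px 352,288), so the choice is confirmed. The top-left crop shows the deck corners, so I fit the riser pose and refine the tin's position.

```bash
cat > fit.py <<'E'
from h import *
from scipy.optimize import least_squares
k=400/90
top=np.array([[60,30],[350,48],[332,243],[40,218]])/k+[220,140]
side=np.array([[327,178],[152,192],[118,67]])/k+[295,150]
loc=np.array([[75,107,90],[75,-107,90],[-75,-107,90],[-75,107,90]],float)
def W(p,L):
    c,s=np.cos(p[2]),np.sin(p[2]);return np.array([p[0]+c*L[0]-s*L[1],p[1]+s*L[0]+c*L[1],L[2]])
def res(p): return np.concatenate([proj("top",W(p,l))-u for l,u in zip(loc,top)]+[proj("side",W(p,loc[i]))-u for i,u in zip((1,2,3),side)])
r=least_squares(res,[640,230,0]);P=r.x
if __name__=="__main__":
    print(P,np.degrees(P[2]),r.fun.round(1))
    for th in(0,):
        a=np.radians(68)
        print("hinge",W(P,[-86,0,50]))
        d=126.5;print("lip",W(P,[-86-d*np.cos(a)+6*np.sin(a),0,50+d*np.sin(a)+6*np.cos(a)]))
    k2=400/60
    print("tin top",ray("top",np.array([202,437-333])/k2+[377,187],43), "side",ray("side",np.array([200,442-333])/k2+[322,267],43))
E
python3 fit.py
```

```text
[ 6.70237450e+02  2.31041584e+02 -7.18436022e-02] -4.116335191899506 [ 0.1 -1.4  0.4 -0.6  0.7  0.5 -0.6  1.2  1.4 -0.  -1.   0.5 -0.9 -2.4]
hinge [584.45929941 237.21481998  50.        ]
lip [542.74256103 240.21706789 169.53639716]
tin top [ 572.96955665 -239.51539172   43.        ] side [ 575.89931918 -241.59401089   43.        ]
```

```bash
python3 -m crank '1 0 0 0 0 0 -10; 1 0 0 0 0 0 -10; 1 -46 -33 0 0 0 0; 1 -46 -33 0 0 0 0; 1 -46 -33 0 0 0 0; 1 -46 -33 0 0 0 0; 1 -46 -33 0 0 0 0; 1 -46 -33 0 0 0 0; 1 -46 -33 0 0 0 0; 1 -43 -32 0 0 0 0' 20
python3 - <<'E'
from fit import *
a=np.radians(68)
for y in(85,-85):
  for d,n in((130,6),(130,-6),(10,6)):
    X=W(P,[-86-d*np.cos(a)+n*np.sin(a),y,50+d*np.sin(a)+n*np.cos(a)]); print(y,d,n,((proj("top",X)-[220,140])*k).round(),((proj("side",X)-[295,150])*k+[400,0]).round())
f=grab_frame("side");cv2.imwrite("pics/s1.png",cv2.resize(f[60:240,200:440],(800,600)))
E
```

```text
time_s: 2.15
ee_pos: [580.6, 237.3, 225.0]
ee_rot: [180.0, 0.0, 176.1]
force: [-0.0, 0.4, 0.1]
gripper_width: 0.7
gripper_force: 0.0
85 130 6 [ 36. 279.] [452.  -9.]
85 130 -6 [ 35. 296.] [439.  -3.]
85 10 6 [ 74. 246.] [508.  97.]
-85 130 6 [291. 297.] [473.  97.]
-85 130 -6 [290. 315.] [459. 103.]
-85 10 6 [306. 263.] [533. 208.]
```

View pics/s1.png

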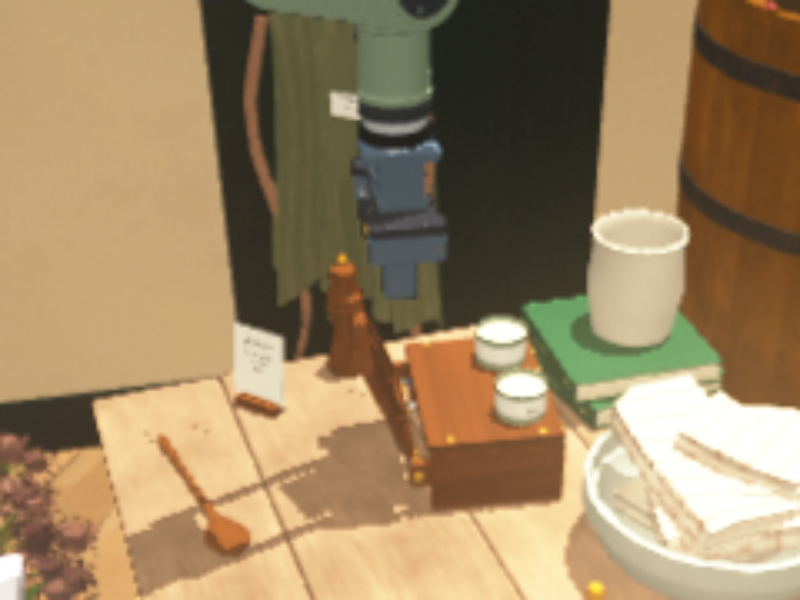

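The step's modelled outline matches the crop, for example a lip corner at crop (36,279). The picture shows the closed gripper above and behind the step at about (400,290). Next I work out the push arc.

```bash
python3 -m crank '1 0 0 29 0 0 0; 1 0 0 29 0 0 0' & wait
python3 - <<'E'
from fit import *
s=env.state();c,sn=np.cos(P[2]),np.sin(P[2]);d=np.array(s["ee_pos"])[:2]-P[:2];print("riser-frame tcp",c*d[0]+sn*d[1],-sn*d[0]+c*d[1],s["ee_pos"][2])
r=110;prev=None
for A in list(range(68,-17,-4)):
    a=np.radians(A);q=np.array([-86-r*np.cos(a)+6*np.sin(a)+16,50+r*np.sin(a)+6*np.cos(a)+11])
    print(A,round(1.187-a,2),q.round(1),None if prev is None else (prev-q).round(1));prev=q
E
```

```text
time_s: 2.45
ee_pos: [579.5, 238.4, 166.4]
ee_rot: [180.0, 0.0, 176.1]
force: [0.2, -0.3, -0.4]
gripper_width: 0.4
gripper_force: 0.0
riser-frame tcp -90.99149048127296 0.8126284398812382 166.39988971112155
68 0.0 [-105.6  165.2] None
64 0.07 [-112.8  162.5] [7.2 2.7]
60 0.14 [-119.8  159.3] [7.  3.2]
56 0.21 [-126.5  155.5] [6.7 3.7]
52 0.28 [-133.   151.4] [6.5 4.2]
48 0.35 [-139.1  146.8] [6.2 4.6]
44 0.42 [-145.   141.7] [5.8 5. ]
40 0.49 [-150.4  136.3] [5.4 5.4]
36 0.56 [-155.5  130.5] [5.1 5.8]
32 0.63 [-160.1  124.4] [4.6 6.1]
28 0.7 [-164.3  117.9] [4.2 6.4]
24 0.77 [-168.   111.2] [3.7 6.7]
20 0.84 [-171.3  104.3] [3.3 7. ]
16 0.91 [-174.1   97.1] [2.8 7.2]
12 0.98 [-176.3   89.7] [2.3 7.3]
8 1.05 [-178.1   82.3] [1.7 7.5]
4 1.12 [-179.3   74.7] [1.2 7.6]
0 1.19 [-180.   67.] [0.7 7.7]
-4 1.26 [-180.2   59.3] [0.2 7.7]
-8 1.33 [-179.8   51.6] [-0.4  7.7]
-12 1.4 [-178.8   44. ] [-0.9  7.6]
-16 1.47 [-177.4   36.4] [-1.5  7.6]
```

```bash
python3 -m crank '1 7 0 0 0 0 0; 1 7.5 0 1 0 0 0; 1 3.6 0 1.3 0 0 0; 1 3.6 0 1.4 0 0 0; 1 3.5 0 1.6 0 0 0; 1 3.5 0 1.6 0 0 0; 1 0 0 0 0 0 0'
```

```text
time_s: 3.32
ee_pos: [550.4, 241.0, 160.5]
ee_rot: [179.9, 0.0, 176.1]
force: [2.2, 0.4, 4.6]
gripper_width: 0.0
gripper_force: 1.8
```

Run:
```python
from h import *
f=grab_frame("side");a=cv2.resize(f[120:220,270:370],(400,400),interpolation=2)
g=grab_frame("top");b=cv2.resize(g[140:240,220:320],(400,400),interpolation=2)
cv2.imwrite("pics/s2.png",np.hstack([a,b]))
```

```text
(no output)
```

View pics/s2.png

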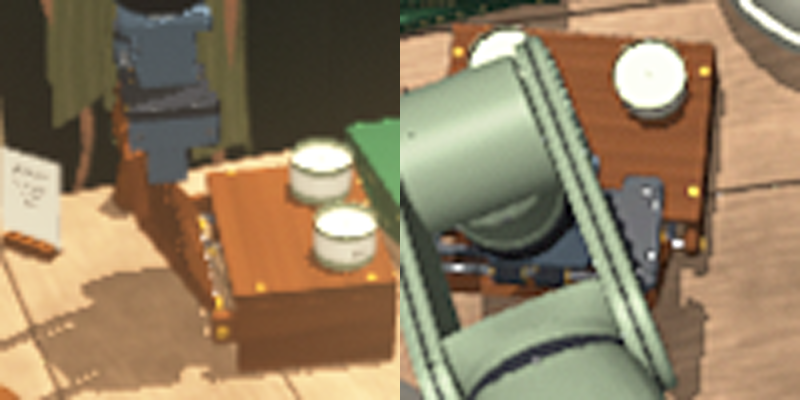

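The picture shows the finger tip behind the lip at about (165,180), with the board already tilting. I continue along the arc.

```bash
python3 -m crank '1 3.4 0 1.7 0 0 0; 1 3.4 0 1.8 0 0 0; 1 3.3 0 2 0 0 0; 1 3.2 0 2.1 0 0 0; 1 3.1 0 2.3 0 0 0; 1 3.1 0 2.3 0 0 0'
```

```text
time_s: 4.18
ee_pos: [531.2, 242.2, 147.9]
ee_rot: [180.0, 0.1, 176.1]
force: [3.3, 1.4, 4.0]
gripper_width: 0.5
gripper_force: 2.8
```

```bash
python3 -m crank '1 2.9 0 2.5 0 0 0; 1 2.9 0 2.5 0 0 0; 1 2.7 0 2.7 0 0 0; 1 2.7 0 2.7 0 0 0; 1 2.6 0 2.9 0 0 0; 1 2.5 0 2.9 0 0 0; 1 2.3 0 3 0 0 0; 1 2.3 0 3.1 0 0 0'
```

```text
time_s: 5.18
ee_pos: [510.5, 243.8, 125.9]
ee_rot: [179.9, 0.1, 176.1]
force: [4.1, 3.0, 6.6]
gripper_width: 0.6
gripper_force: 3.5
```

```bash
python3 -m crank '1 2.1 0 3.2 0 0 0; 1 2.1 0 3.2 0 0 0; 1 1.9 0 3.4 0 0 0; 1 1.8 0 3.3 0 0 0; 1 1.6 0 3.5 0 0 0; 1 1.7 0 3.5 0 0 0'
```

```text
time_s: 5.92
ee_pos: [499.1, 244.7, 105.7]
ee_rot: [179.9, 0.0, 176.1]
force: [3.6, 4.0, 5.7]
gripper_width: 0.6
gripper_force: 3.2
```

```bash
python3 -m crank '1 1.4 0.5 3.6 0 0 0; 1 1.4 0.5 3.6 0 0 0'
```

```text
time_s: 6.18
ee_pos: [496.1, 245.2, 98.2]
ee_rot: [-180.0, -0.0, 176.1]
force: [3.1, 0.8, 5.5]
gripper_width: 0.2
gripper_force: 2.9
```

```bash
python3 -m crank '1 1 0.3 3 0 0 0; 1 0.8 0.3 2.5 0 0 0'
```

```text
time_s: 6.42
ee_pos: [494.2, 245.4, 92.4]
ee_rot: [-179.9, -0.0, 176.1]
force: [3.7, -0.0, 4.5]
gripper_width: -0.0
gripper_force: 2.5
```

```bash
python3 -m crank '1 0.6 0 2.5 0 0 0; 1 0.6 0 2.5 0 0 0'
```

```text
time_s: 6.68
ee_pos: [492.9, 245.6, 87.4]
ee_rot: [-179.9, -0.1, 176.1]
force: [2.2, -0.4, 5.2]
gripper_width: 0.4
gripper_force: 2.2
```

```bash
python3 -m crank '1 0.5 0 2.5 0 0 0; 1 0.4 0 2.5 0 0 0'
```

```text
time_s: 6.92
ee_pos: [491.8, 245.7, 82.3]
ee_rot: [-179.9, -0.1, 176.1]
force: [1.1, -1.2, 4.2]
gripper_width: 0.4
gripper_force: 1.9
```

```bash
python3 -m crank '1 0.3 0 2.5 0 0 0; 1 0.3 0 2.5 0 0 0'
```

```text
time_s: 7.18
ee_pos: [491.0, 245.8, 77.2]
ee_rot: [-179.9, -0.1, 176.1]
force: [0.3, -2.8, 2.3]
gripper_width: 0.7
gripper_force: 1.6
```

```bash
python3 -m crank '1 0 -0.5 2 0 0 0'
```

```text
time_s: 7.3
ee_pos: [490.8, 245.7, 75.2]
ee_rot: [-180.0, -0.1, 176.1]
force: [-1.2, -0.6, 2.7]
gripper_width: 0.1
gripper_force: 1.4
```

```bash
python3 -m crank '1 0 0 2 0 0 0; 1 0 0 1.5 0 0 0'
```

```text
time_s: 7.55
ee_pos: [491.1, 245.8, 71.8]
ee_rot: [-180.0, -0.1, 176.1]
force: [-1.9, 0.5, 2.4]
gripper_width: 0.5
gripper_force: 1.2
```

```bash
python3 -m crank '1 -0.1 0 2 0 0 0; 1 -0.1 0 2 0 0 0'
```

```text
time_s: 7.8
ee_pos: [492.0, 245.8, 68.0]
ee_rot: [180.0, -0.0, 176.1]
force: [-1.4, 0.1, 1.6]
gripper_width: 0.2
gripper_force: 0.9
```

```bash
python3 -m crank '1 -0.2 0 1.5 0 0 0; 1 -0.2 0 1.5 0 0 0'
```

```text
time_s: 8.05
ee_pos: [492.5, 245.7, 65.1]
ee_rot: [180.0, 0.0, 176.1]
force: [-1.2, 0.1, 0.8]
gripper_width: 0.3
gripper_force: 0.6
```

```bash
python3 -m crank '1 -0.2 0 1.5 0 0 0; 1 -0.2 0 1.5 0 0 0'
```

```text
time_s: 8.3
ee_pos: [493.0, 245.7, 62.1]
ee_rot: [180.0, 0.0, 176.1]
force: [0.0, -0.4, 0.1]
gripper_width: 0.6
gripper_force: 0.2
```

```bash
python3 -m crank '1 -0.2 0 1.5 0 0 0; 1 0 0 0 0 0 0'
```

```text
time_s: 8.55
ee_pos: [493.1, 245.6, 60.6]
ee_rot: [180.0, 0.0, 176.1]
force: [0.0, -0.5, -0.2]
gripper_width: 0.5
gripper_force: 0.0
```

It has let go, so I ease off upward and look.

```bash
python3 -m crank '1 0 0 -3 0 0 0; 1 0 0 -5 0 0 0; 0 0 0 -30 0 0 0; -1 0 -40 -45 0 0 0; -1 0 -62 -40 0 0 0; -1 0 -62 0 0 0 0; -1 0 -62 0 0 0 0'
python3 - <<'E'
from h import *
f=grab_frame("side");a=cv2.resize(f[150:230,280:380],(500,400),interpolation=2)
g=grab_frame("top");b=cv2.resize(g[160:240,220:280+20],(300,300),interpolation=2);b=cv2.copyMakeBorder(b,0,100,0,0,0)
cv2.imwrite("pics/s3.png",np.hstack([a,b]));cv2.imwrite("pics/top3.png",g);cv2.imwrite("pics/side3.png",f)
for c in("side","top"):
  for d in models.search_frame("step",c)[:2]+models.search_frame("step_lip",c)[:2]+models.search_frame("step_seat",c)[:2]: print(c,round(d["p"],2),np.round(d["point"]),proj(c,d["point"]).round())
E
```

```text
time_s: 9.43
ee_pos: [478.5, 28.0, 178.9]
ee_rot: [180.0, 0.2, 176.2]
force: [1.5, -0.6, -0.2]
gripper_width: 47.6
gripper_force: 0.0
side 0.74 [532. 186.  45.] [310. 197.]
side 0.72 [ 576. -248.   32.] [352. 288.]
side 0.92 [534. 189.  45.] [311. 196.]
side 0.92 [538. 187.  46.] [312. 196.]
top 0.96 [518. 249.  48.] [259. 219.]
top 0.78 [517. 247.  45.] [260. 219.]
top 0.96 [512. 250.  42.] [259. 221.]
```

View pics/s3.png

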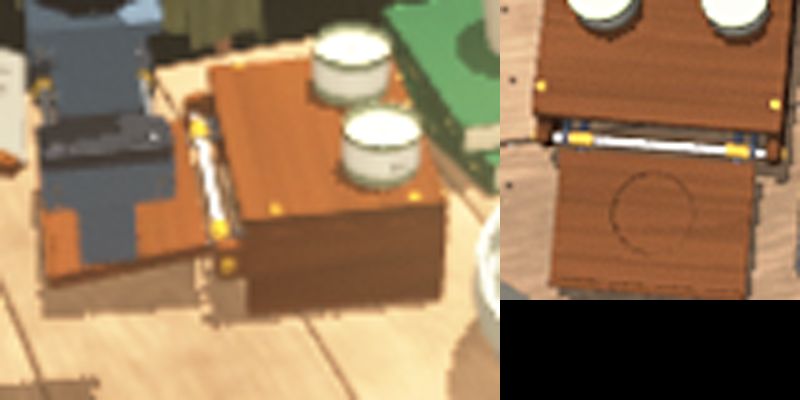

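The step is down: the board is nearly level and the recess ring shows at crop (650,215). I go on to the candle and take clean measurements on the way.

```bash
python3 -m crank '-1 -23 -52 0 0 0 0; -1 -23 -52 0 0 0 0; -1 -23 -52 0 0 0 0; -1 -23 -52 0 0 0 0; -1 -23 -52 10 0 0 0; -1 0 0 0 0 0 0'
python3 - <<'E'
from h import *
f=grab_frame("side");a=cv2.resize(f[165:215,285:345],(720,600),interpolation=2)
cv2.imwrite("pics/s4.png",a);cv2.imwrite("pics/side4.png",f);cv2.imwrite("pics/top4.png",grab_frame("top"))
E
```

```text
time_s: 10.58
ee_pos: [576.7, -239.4, 165.8]
ee_rot: [-180.0, -0.1, 176.0]
force: [-0.4, 0.7, -0.6]
gripper_width: 91.1
gripper_force: 0.0
```

View pics/s4.png

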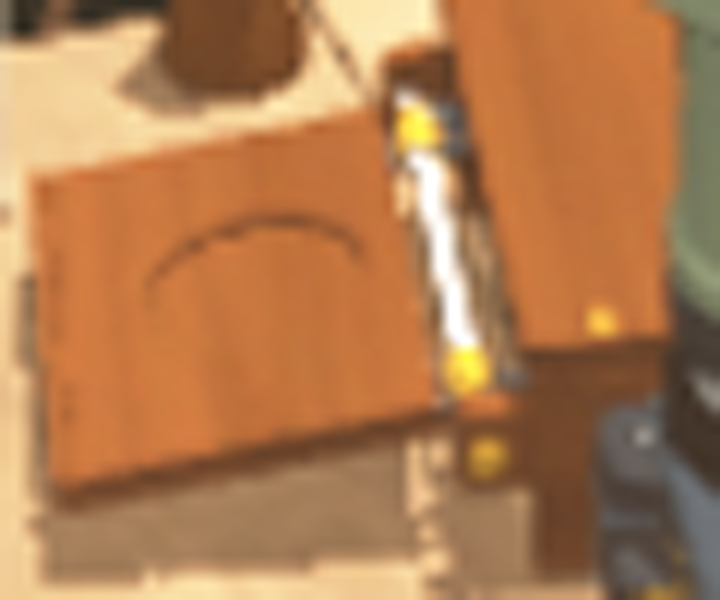

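```bash
cat > fit2.py <<'E'
from fit import *
sd=np.array([[33,178],[55,488],[438,405],[375,108]])/12+[285,165]
sl=[(130,85),(130,-85),(10,-85),(10,85)]
tp=np.array([[52,285],[247,297],[255,163],[60,152],[152,212]])/3.75+[220,160]
tl=[(130,85),(130,-85),(10,-85),(10,85),(60,0)]
def B(p,d,y,n):
    a=1.187-p[3];return W(p,[-86-d*np.cos(a)+n*np.sin(a),y,50+d*np.sin(a)+n*np.cos(a)])
def res2(p): return np.concatenate([res(p)]+[proj("side",B(p,d,y,7 if d>100 else 6))-u for (d,y),u in zip(sl,sd)]+[proj("top",B(p,d,y,6))-u for (d,y),u in zip(tl,tp)])
q=least_squares(res2,[*P,1.25],loss="soft_l1");Q=q.x
if __name__=="__main__":
    print(Q,np.degrees(Q[2]),np.degrees(Q[3]-1.187));print(res2(Q).reshape(-1,2).round(1).tolist())
    print("seat",B(Q,60,0,2))
    for th in np.arange(1.1,1.45,.06): print(round(th,2),(least_squares(lambda p:res2([*p,th]),Q[:3],loss="soft_l1")).cost.round(2))
E
python3 fit2.py
```

```text
[ 6.71101341e+02  2.31806087e+02 -7.28904186e-02  1.35696541e+00] -4.176313352893431 9.738300557093401
[[-0.1, -1.7], [0.2, -0.8], [0.5, 0.2], [-0.9, 0.9], [1.5, -0.2], [-0.9, 0.4], [-0.7, -2.5], [-0.9, 0.3], [-0.4, 0.2], [0.1, -0.1], [0.0, -0.4], [-0.4, 0.1], [-0.3, 0.7], [0.3, -0.3], [0.3, -1.2], [0.6, -0.0]]
seat [526.01388842 242.40034126  41.82228588]
1.1 21.17
1.16 17.31
1.22 13.54
1.28 9.88
1.34 7.21
1.4 7.83
```

```bash
python3 -m crank '-1 2 -1 45 0 0 0; -1 0 0 45 0 0 0; -1 0 0 35 0 0 0; -1 0 0 18 0 0 0; -1 0 0 0 0 0 0; 0.3 0 0 0 0 0 0; 0.4 0 0 0 0 0 0; 0.5 0 0 0 0 0 0; 0.6 0 0 0 0 0 0; 0.6 0 0 0 0 0 0' 15
```

```text
time_s: 11.92
ee_pos: [573.9, -238.8, 25.6]
ee_rot: [-180.0, 0.1, 176.1]
force: [-0.1, 0.7, 5.5]
gripper_width: 62.8
gripper_force: 15.0
```

```bash
python3 -m crank '0.6 0 0 -4 0 0 0; 0.6 0 0 -20 0 0 0; 0.6 0 0 -40 0 0 0; 0.6 0 0 -50 0 0 0; 0.6 0 0 -50 0 0 0; 0.6 0 0 0 0 0 0'
python3 - <<'E'
from fit2 import *
print(env.state()["force"],env.state()["ee_pos"])
f=grab_frame("side");g=grab_frame("top");cv2.imwrite("pics/side5.png",f);cv2.imwrite("pics/top5.png",g)
p=np.array(env.state()["ee_pos"]);m=proj("side",p+[0,0,-6]);t=proj("top",p+[0,0,-6]);print(m,t)
r=lambda a,c:cv2.resize(a[int(c[1])-30:int(c[1])+30,int(c[0])-30:int(c[0])+30],(400,400),interpolation=2)
cv2.imwrite("pics/s5.png",np.hstack([r(f,m),r(g,t)]))
E
```

```text
time_s: 12.68
ee_pos: [575.5, -239.3, 192.8]
ee_rot: [-179.8, 0.5, 176.1]
force: [0.4, -0.7, -2.4]
gripper_width: 63.0
gripper_force: 15.0
[ 0.40634977 -0.74853468 -2.36603263] [ 575.45755063 -239.30073472  192.8223062 ]
[351.98764498 246.49565851] [417.89224987 194.16817656]
```

View pics/s5.png

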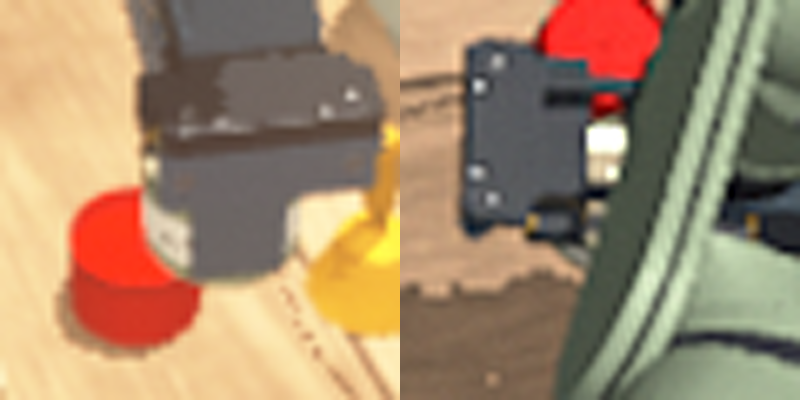

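The tin is held, with its label side at (165,235) and its right edge at (295,225). I check its offset in the jaws against the predicted silhouette.

Run:
```python
from fit2 import *
p=np.array([575.46,-239.3,192.8]);o=np.array([int(351.98)-30,int(246.49)-30])
t=np.linspace(0,2*np.pi,200)
for dx in(-4,-2,0,2):
  out=[]
  for zf in(-25.6,-4,17.4):
    pts=np.array([(proj("side",p+[dx+31.5*np.cos(a),31.5*np.sin(a),zf])-o)*400/60 for a in t]);out.append((pts[:,0].min().round(),pts[:,0].max().round(),pts[:,1].max().round()))
  print(dx,out)
a=1.187-1.335;Q[3]=1.335
s=B(Q,60,0,2);n=np.array([-np.sin(np.radians(8.5))*np.cos(Q[2]),-np.sin(np.radians(8.5))*np.sin(Q[2]),np.cos(np.radians(8.5))])
print("seat",s,"TCP at seat",s+25.6*n,"n",n)
```

```text
-4 [(np.float64(122.0), np.float64(284.0), np.float64(292.0)), (np.float64(123.0), np.float64(287.0), np.float64(251.0)), (np.float64(123.0), np.float64(289.0), np.float64(209.0))]
-2 [(np.float64(127.0), np.float64(289.0), np.float64(291.0)), (np.float64(128.0), np.float64(292.0), np.float64(250.0)), (np.float64(129.0), np.float64(294.0), np.float64(209.0))]
0 [(np.float64(132.0), np.float64(294.0), np.float64(290.0)), (np.float64(133.0), np.float64(297.0), np.float64(249.0)), (np.float64(134.0), np.float64(299.0), np.float64(208.0))]Traceback (most recent call last):
  File "<stdin>", line 7, in <module>
  File "h.py", line 4, in proj
    m=camera_model(c);p=np.array(m["K"])@(np.array(m["R"])@np.array(X,float)+np.array(m["t"]));return p[:2]/p[2]
ValueError: time passes only in moves, steps and waits
```

```bash
sed -i 's/^def proj/from functools import lru_cache\ncamera_model=lru_cache(None)(camera_model)\ndef proj/' h.py
python3 - <<'E'
from fit2 import *
Q[3]=1.335;s=B(Q,60,0,2);b=np.radians(8.5)
n=np.array([-np.sin(b)*np.cos(Q[2]),-np.sin(b)*np.sin(Q[2]),np.cos(b)])
u=np.array([np.cos(Q[2])*np.cos(b),np.sin(Q[2])*np.cos(b),np.sin(b)])
T=s+25.6*n-1*u
p=np.array(env.state()["ee_pos"]);y=np.radians(176.1)
R=np.array([[np.cos(y),np.sin(y),0],[np.sin(y),-np.cos(y),0],[0,0,-1]])
print("seat",s,"T",T,"pre(100 up along n)",T+100*n,"shift tool axes before tilt",R.T@(T+100*n-p))
E
```

```text
seat [525.84906171 242.41237687  43.13051839] T [521.08879865 242.75997025  68.30151508] pre(100 up along n) [506.34710582 243.83640545 167.20310141] shift tool axes before tilt [ 99.02687651 476.32675095  20.61708773]
```

```bash
python3 -m crank '0.6 12 48 0 0 0 0; 0.6 12 54 0 0 0 0; 0.6 12 54 0 0 0 0; 0.6 12 54 0 0 0 0; 0.6 12 54 0 0 0 0; 0.6 12 54 0 0 0 0; 0.6 12 54 0 0 0 0; 0.6 10 54 0 0 0 0; 0.6 5 50 0 0 0 0; 0.6 0 0 0 0 -8.5 0' 20
python3 -m crank '0.6 0 0 20 0 0 0; 0.6 0 0 0 0 0 0'
```

```text
time_s: 14.02
ee_pos: [507.5, 246.0, 185.2]
ee_rot: [-179.9, 8.5, 176.3]
force: [-0.3, -1.2, -1.1]
gripper_width: 62.8
gripper_force: 20.0
time_s: 14.28
ee_pos: [507.2, 242.1, 165.2]
ee_rot: [-179.8, 8.1, 176.2]
force: [-0.3, 0.5, -2.0]
gripper_width: 62.4
gripper_force: 20.0
```

```bash
cat > d.py <<'E'
from scipy.spatial.transform import Rotation as Ro
from h import *
T=np.array([521.1,242.8,68.3])
s=env.state();R=Ro.from_euler("xyz",s["ee_rot"],degrees=True).as_matrix()
print(s["time_s"],np.round(s["ee_pos"],1),np.round(s["ee_rot"],1),np.round(s["force"],1),"tool z",R[:,2].round(3),"shift",(R.T@(T-s["ee_pos"])).round(1))
E
python3 d.py
```

```text
14.275 [507.2 242.1 165.2] [-179.8    8.1  176.2] [-0.3  0.5 -2. ] tool z [ 0.14  -0.013 -0.99 ] shift [-0.1  2.  97.9]
```

```bash
python3 -m crank '0.6 0 1 30 0 0 0; 0.6 0 1 30 0 0 0; 0.6 0 0 22 0 -0.4 0; 0.6 0 0 0 0 0 0; 0.6 0 0 0 0 0 0'; python3 d.py
python3 - <<'E'
from h import *
f=grab_frame("side");g=grab_frame("top")
cv2.imwrite("pics/side6.png",f);cv2.imwrite("pics/top6.png",g)
cv2.imwrite("pics/s6.png",np.hstack([cv2.resize(f[165:215,285:335],(400,400),interpolation=2),cv2.resize(g[175:245,225:295],(400,400),interpolation=2)]))
E
```

```text
time_s: 14.9
ee_pos: [522.6, 244.2, 88.3]
ee_rot: [180.0, 8.9, 176.1]
force: [0.3, -0.7, -2.4]
gripper_width: 62.9
gripper_force: 20.0
14.9 [522.6 244.2  88.3] [180.    8.9 176.1] [ 0.3 -0.7 -2.4] tool z [ 0.155 -0.01  -0.988] shift [ 4.5 -1.5 19.6]
```

View pics/s6.png

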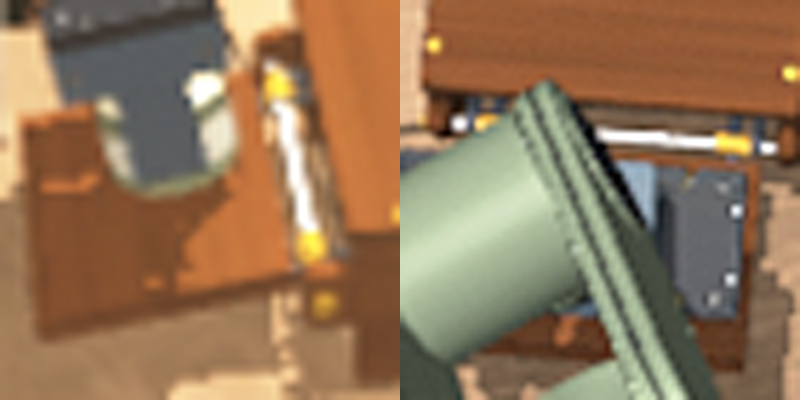

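The picture shows the tin (98–240 wide, lowest edge about row 195) hanging over the recess area of the step. I compare this with the prediction.

Run:
```python
from fit2 import *
from scipy.spatial.transform import Rotation as Ro
s=env.state();R=Ro.from_euler("xyz",s["ee_rot"],degrees=True).as_matrix();p=np.array(s["ee_pos"]);print(p)
t=np.linspace(0,2*np.pi,90)
S=lambda dx:np.array([(proj("side",p+R@[dx+31.5*np.cos(a),31.5*np.sin(a),z])-[285,165])*8 for a in t for z in np.linspace(25.6,-17.4,9)])
for dx in(-2,0,2): q=S(dx);print(dx,q.min(0).round(),q.max(0).round())
# ring in s4 crop (scale 12)
Q[3]=1.335
ring=np.array([(proj("side",B(Q,60+35*np.cos(a),35*np.sin(a),6))-[285,165])*12 for a in t]);print("ring",ring.min(0),ring.max(0),ring[ring[:,1].argmin()])
print("seat px top s3",(proj("top",B(Q,60,0,6))-[220,160])*3.75)
```

```text
[522.76859567 244.42109734  88.91678381]
-2 [88. 40.] [238. 194.]
0 [83. 41.] [234. 195.]
2 [79. 42.] [230. 196.]
ring [142.67690907 212.86913976] [360.21987095 345.90944897] [276.98054652 212.86913976]
seat px top s3 [154.16052608 211.77134436]
```

Run:
```python
from fit2 import *
f=cv2.imread("pics/side6.png").astype(int)
for y in range(174,192): print(y,' '.join(f"{f[y,x,2]-f[y,x,0]:4d}" for x in range(292,320)))
from scipy.spatial.transform import Rotation as Ro
s=env.state();R=Ro.from_euler("xyz",s["ee_rot"],degrees=True).as_matrix();p=np.array(s["ee_pos"])
t=np.linspace(0,2*np.pi,180)
q=np.array([proj("side",p+R@[31.5*np.cos(a),31.5*np.sin(a),z]) for a in t for z in np.linspace(25.6,-17.4,30)]).astype(np.float32)
h=cv2.convexHull(q)[:,0]
for y in range(178,190):
  m=np.zeros((400*8,640*8),np.uint8) if y==178 else m
  if y==178: cv2.fillPoly(m,[(h*8+3.5).astype(int)],1)
  xs=np.flatnonzero(m[y*8+4]);print(y,xs.min()/8-.5 if len(xs) else None,xs.max()/8-.5 if len(xs) else None)
```

```text
174    8    3    7   -2   -6   -7   -6   -7   -7   -5   -6   -7   -6   -6   -6   -6    3   51   46   44   60  106  130  134  111   76  143  150
175   25    6    7   -3   -6   -6   -7   -7   -6   -7   -6   -7   -6   -6   -5   -5   29    6    1    2   41  107  134  135  116   79  174  169
176   42   -7   -2   -4   -6   -2    0   -4   -6   -6   -5   -5   -6   -5   -5   -6   38    5    2    9   59   95  128  134  134   87  160  161
177   62   15   25   29   24   31   40   18   -4   -6   -5   -5   -6   -5   -5   -5   -7   15   23   52   34   74  117  134  134   83  124   68
178   90   80  100  111   92   64   56   40    1   -5   -5   -5   -4   -5   -5   -4   -5   36   41   35   37   68  113  134  137   81   65   19
179  131  127  125  126   93   47   54   41   12   -5   -5   -6   -4   -4   -6   -5   -4   13   33   40   40   49   98  134  135  104   83   55
180   83   80   78   81   81   49   33   23    3   -5   -4   -5   -5   -6   -5   -5   -5    8   35   38   32   34   83  133  135  124  100   84
181   82   80   79   81   82   60   41   33    5   -5   -5   -3   -4   -4   -4   -4   -3   -
[... 1009 characters left out ...]
   65   73   78  113  130  136  136  137  135  114
189   84   83   81   82   82   77   82   83   85   75   68   62   60   63   66   66   74   79   78   78   79   95  123  135  137  136  135  120
190   85   84   81   83   82   77   82   83   83   82   79   79   81   81   80   80   80   79   79   79   92  126  136  137  137  139  137  132
191   83   83   81   83   84   80   82   84   84   83   79   79   81   81   80   81   81   79   84   93  124  138  136  137  136  138  137  136
178 295.625 313.125
179 296.0 313.375
180 296.25 313.5
181 296.375 313.75
182 296.625 314.0
183 297.0 314.125
184 297.25 314.0
185 297.5 313.375
186 297.75 312.5
187 298.25 311.375
188 299.125 309.5
189 301.25 306.375
```

The tin sits +1.2 mm ahead of the TCP in the jaws, as assumed. I correct sideways and come down in small steps.

```bash
python3 -m crank '0.6 3.9 -1.1 4 0 0 0; 0.6 0 0 4 0 0 0; 0.6 0 0 3 0 0 0; 0.6 0 0 0 0 0 0; 0.6 0 0 0 0 0 0'; sed -i 's/521.1,242.8/521.7,243.2/' d.py; python3 d.py
```

```text
time_s: 15.62
ee_pos: [520.0, 243.3, 76.3]
ee_rot: [180.0, 8.9, 176.1]
force: [-0.5, 0.9, -2.8]
gripper_width: 62.7
gripper_force: 20.0
15.625 [520.  243.3  76.3] [180.    8.9 176.1] [-0.5  0.9 -2.8] tool z [ 0.155 -0.01  -0.988] shift [-0.5  0.1  8.2]
```

```bash
python3 -m crank '0.6 -0.4 0 1.5 0 0 0; 0.6 0 0 1.5 0 0 0; 0.6 0 0 0 0 0 0'; python3 -m crank '0.6 0 0 1 0 0 0; 0.6 0 0 0 0 0 0'; python3 d.py
```

```text
time_s: 16.0
ee_pos: [520.6, 243.1, 73.2]
ee_rot: [-180.0, 8.9, 176.1]
force: [0.1, 1.1, -2.4]
gripper_width: 62.6
gripper_force: 20.0
time_s: 16.25
ee_pos: [520.8, 243.1, 72.3]
ee_rot: [-180.0, 8.9, 176.1]
force: [0.1, -0.2, -3.1]
gripper_width: 62.9
gripper_force: 20.0
16.25 [520.8 243.1  72.3] [-180.     8.9  176.1] [ 0.1 -0.2 -3.1] tool z [ 0.154 -0.01  -0.988] shift [-0.3  0.2  4.1]
```

```bash
python3 -m crank '0.6 0 0 1 0 0 0; 0.6 0 0 0 0 0 0'; python3 -m crank '0.6 0 0 1 0 0 0; 0.6 0 0 0 0 0 0'; python3 d.py
```

```text
time_s: 16.5
ee_pos: [521.0, 243.1, 71.3]
ee_rot: [180.0, 8.9, 176.1]
force: [-0.1, -0.0, -2.4]
gripper_width: 63.3
gripper_force: 20.0
time_s: 16.75
ee_pos: [521.1, 243.1, 70.3]
ee_rot: [180.0, 8.9, 176.1]
force: [-0.4, 0.1, -1.9]
gripper_width: 62.8
gripper_force: 20.0
16.75 [521.1 243.1  70.3] [180.    8.9 176.1] [-0.4  0.1 -1.9] tool z [ 0.154 -0.01  -0.988] shift [-0.3  0.1  2.1]
```

```bash
python3 -m crank '0.6 0 0 1 0 0 0; 0.6 0 0 0 0 0 0'
```

```text
time_s: 17.0
ee_pos: [521.3, 243.1, 69.3]
ee_rot: [-180.0, 8.9, 176.1]
force: [0.7, 0.2, -1.9]
gripper_width: 62.6
gripper_force: 20.0
```

```bash
python3 -m crank '0.6 0 0 0.7 0 0 0; 0.6 0 0 0 0 0 0'
```

```text
time_s: 17.25
ee_pos: [521.4, 243.1, 68.7]
ee_rot: [180.0, 8.9, 176.1]
force: [1.0, 0.2, -2.9]
gripper_width: 63.1
gripper_force: 20.0
```

```bash
python3 -m crank '0.6 0 0 0.7 0 0 0; 0.6 0 0 0 0 0 0'
```

```text
time_s: 17.5
ee_pos: [521.6, 243.1, 68.2]
ee_rot: [180.0, 8.9, 176.1]
force: [-0.6, 0.5, -1.3]
gripper_width: 62.6
gripper_force: 20.0
```

```bash
python3 -m crank '0.6 0 0 0.7 0 0 0; 0.6 0 0 0 0 0 0'
```

```text
time_s: 17.75
ee_pos: [521.5, 243.1, 67.8]
ee_rot: [180.0, 8.9, 176.1]
force: [-3.3, 0.3, 3.9]
gripper_width: 63.0
gripper_force: 20.0
```

```bash
python3 -m crank '0.6 0 0 -0.4 0 0 0; -0.3 0 0 0 0 0 0; -0.45 0 0 0 0 0 0; -0.6 0 0 0 0 0 0; -0.8 0 0 0 0 0 0; -0.8 0 0 0 0 0 0; -0.8 0 0 0 0 0 0' 4; python3 d.py
```

```text
time_s: 18.62
ee_pos: [521.6, 243.1, 67.7]
ee_rot: [180.0, 8.9, 176.1]
force: [0.7, -0.1, -0.8]
gripper_width: 82.3
gripper_force: 0.0
18.625 [521.6 243.1  67.7] [180.    8.9 176.1] [ 0.7 -0.1 -0.8] tool z [ 0.154 -0.01  -0.988] shift [-0.2  0.1 -0.5]
```

```bash
python3 -m crank '-0.8 0 0 -8 0 0 0; -0.8 0 0 -20 0 0 0; -0.8 0 0 -45 0 0 0; -0.8 0 0 -50 0 0 0; -0.8 0 -50 -20 0 0 0; -0.8 0 -60 0 0 0 0; -0.8 0 -60 0 0 0 0; -0.8 0 -60 0 0 0 0; -0.8 0 -60 0 0 0 0; -0.8 0 0 0 0 0 0'
python3 - <<'E'
from h import *
f=grab_frame("side");g=grab_frame("top")
cv2.imwrite("pics/side7.png",f);cv2.imwrite("pics/top7.png",g)
cv2.imwrite("pics/s7.png",np.hstack([cv2.resize(f[165:215,285:335],(400,400),interpolation=2),cv2.resize(g[180:250,225:295],(400,400),interpolation=2)]))
E
```

```text
time_s: 19.88
ee_pos: [479.4, -48.4, 209.7]
ee_rot: [-180.0, 9.0, 175.7]
force: [0.5, 0.5, 0.6]
gripper_width: 81.8
gripper_force: 0.0
```

View pics/s7.png

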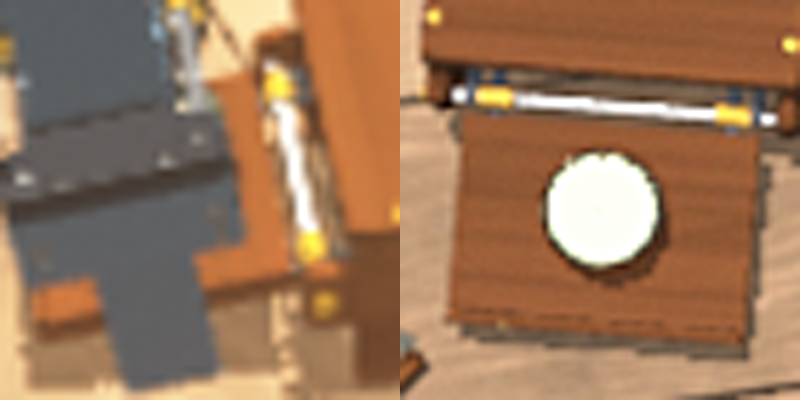

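The top view shows the tin standing at crop (603,208) on the step, but the gripper hides the side view. I move clear and check the seating.

```bash
python3 -m crank '-0.8 0 -60 0 0 0 0; -0.8 0 -60 0 0 0 0; -0.8 0 0 0 0 0 0; -0.8 0 0 0 0 0 0'
python3 - <<'E'
from fit2 import *
f=grab_frame("side");g=grab_frame("top");Q[3]=1.335
t=np.linspace(0,2*np.pi,90);b=np.radians(-8.5)
o=np.array([285,165])
a=cv2.resize(f[165:215,285:335],(600,600),interpolation=2);c=a.copy()
for z in(2,45):
  q=np.array([proj("side",B(Q,60+31.5*np.cos(u),31.5*np.sin(u),z))-o for u in t]);cv2.polylines(a,[((q+.5)*12).astype(int)],True,(255,0,0),1)
cv2.imwrite("pics/s8.png",cv2.resize(np.hstack([c,a]),(800,400)))
cv2.imwrite("pics/side8.png",f)
for c in("top","side"):
  for d in models.search_frame("candle",c)[:4]: print(c,round(d["p"],2),np.round(d["point"]))
q=ray("top",np.array([203,208])/(400/70)+[225,180],83);print(q,"expected top centre",B(Q,60,0,45))
E
```

```text
time_s: 20.48
ee_pos: [472.0, -162.9, 208.9]
ee_rot: [179.9, 8.9, 176.2]
force: [-0.5, 0.5, 0.2]
gripper_width: 82.1
gripper_force: 0.0
top 0.9 [524. 243.  76.]
top 0.71 [ 575. -107.   34.]
top 0.58 [ 683. -275.   34.]
side 0.73 [ 576. -120.   31.]
side 0.67 [ 672. -269.   32.]
side 0.24 [699. 158. 119.]
[520.11493605 239.79399518  83.        ] expected top centre [519.52510603 242.87415074  85.66044138]
```

View pics/s8.png

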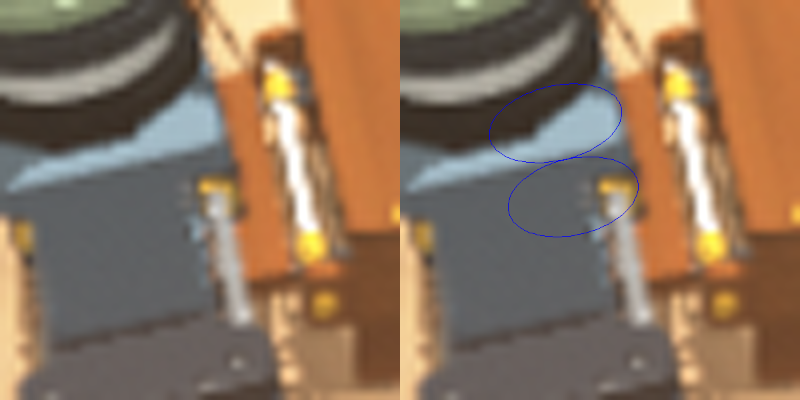

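The gripper still blocks the side camera's line of sight, so nothing of the tin shows there. I swing it aside and check numerically.

```bash
python3 -m crank '-0.8 -30 -60 0 0 0 0; -0.8 -30 -60 0 0 0 0; -0.8 -30 -60 0 0 0 0; -0.8 -30 -30 0 0 0 0; -0.8 0 0 0 0 0 0; -0.8 0 0 0 0 0 0'
python3 - <<'E'
from fit2 import *
f=grab_frame("side");cv2.imwrite("pics/side9.png",f);f=f.astype(int);Q[3]=1.335
for y in range(170,198): print(y,' '.join(f"{f[y,x,2]-f[y,x,0]:4d}" for x in range(293,320)))
t=np.linspace(0,2*np.pi,180)
q=np.array([proj("side",B(Q,60+31.5*np.cos(u),31.5*np.sin(u),z)) for u in t for z in np.linspace(6,45,30)]).astype(np.float32)
h=cv2.convexHull(q)[:,0];m=np.zeros((3200,5120),np.uint8);cv2.fillPoly(m,[(h*8+3.5).astype(int)],1)
for y in range(172,198,2):
  xs=np.flatnonzero(m[y*8+4])
  if len(xs):print(y,xs.min()/8-.5,xs.max()/8-.5)
print(models.search_frame("candle","side")[:3])
E
```

```text
time_s: 21.42
ee_pos: [570.5, -367.8, 226.0]
ee_rot: [179.9, 8.8, 176.2]
force: [-0.8, 0.3, 0.4]
gripper_width: 82.0
gripper_force: 0.0
170   91   89   93   84   69   63   65   68   70   70   69   63   50   36   29   25   24   25   24   23   24   23   24   24   22   24   24
171   92   93   83   70   71   66   62   64   67   68   68   71   73   67   48   34   30   26   24   23   24   24   25   23   24   25   23
172   89   96   77   71   70   71   66   60   62   64   66   67   68   69   84   85   76   59   40   27   24   24   24   25   25   23   24
173   89   90   95   87   78   71   71   69   68   81   85   87   87   88   89   79   82   89   82   58   39   26   24   25   24   23   24
174   91   90   87   87   95   88   88   86   85   93   91   86   89   90   84   84   87   96   98  105   85   55   36   27   23   24   23
175   91   90   86   86   86   89   90   89   88   83   86   78   71   61   64   82   90  101  117  129  131  120   88   55   32   24   24
176   90   89   88   87   86   90   90   86   76   60   47   38   39   43   43   40   36   49   67  115  131  131  134  120   64  
[... 2528 characters left out ...]
8  140  142  142  141  142  138  133  131  133  133  136  135  133  132  131  130  131  135  137  136  134  136  140  140
196  141  139  136  141  143  141  141  143  138  134  131  130  132  136  137  137  135  134  131  131  134  139  135  134  135  139  140
197  140  138  137  140  142  142  142  144  140  134  131  131  131  132  134  135  134  134  131  132  134  137  137  135  136  138  141
176 300.375 310.625
178 297.125 312.0
180 295.75 312.5
182 295.75 313.0
184 296.25 313.375
186 296.75 313.875
188 297.125 313.75
190 297.625 312.375
192 299.25 309.25
[{'point': [569.4, -120.6, 30.7], 'p': 0.9}, {'point': [675.4, -268.5, 31.4], 'p': 0.83}, {'point': [523.5, 227.7, 75.8], 'p': 0.52}]
```

The tin's outline matches the seated prediction within about 0.6 px in both slope and depth, and the gripper is clear. I hand in.

```bash
python3 -c "
from workcell import env
print(env.state()['force'],env.state()['qvel']);print(env.job_done())"
```

```text
[0.34912124 0.87821726 0.28401122] [-0.10017849 -0.46364808 -0.07224213 -0.05406117 -0.23663008 -0.13740882]
the job is handed in; nothing more can be done
None
```

The step snapped down and stayed down, the pale green candle tin stands released in its recess, none of the other goods was touched as far as I could tell, and the job was handed in at about 21.5 s; no verdict was returned.

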